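# Load three friction discs into a capping-head clutch and hold its cover pressed shut

## Task

Assemble the bottle-capper's friction clutch: stack exactly three of the four friction discs flat on the centre post of the lower half, and leave the fourth on the bench. Then fit the cover over the two dowel pins and press it down against the spring until the two housing halves meet all round. Finish there, still holding the cover firmly pressed shut, ready for a colleague to drive the screws; the bearing, collar, bottle cap and hand tools stay where they lie.

Things in the scene. Friction and masses are not known exactly. Their poses are not given: they have to be found in the camera images.
- clutch: Lower half of the capping head's clutch, fixed in a white nest plate (150 x 100 x 16 mm). Origin on the bench at the clutch's axis, z up, x along the line of its two dowels. Aluminium, 64 mm round with two ears (112 mm over them along x, 42 mm wide); its flat split face is 30 mm above the bench. Fingers with a disc at the post have free room along y but hit the dowels along x.
- clutch_face (a point): Point on the clutch's axis at the height of the split face, 30 mm above the bench; axes as clutch.
- post_top (a point): Top of the steel centre post, on the clutch's axis 37 mm above the split face. The post is 12 mm in diameter, tapered over its top 7 mm to 5 mm. Round it lies the sprung pressure plate, 40 mm across, its top 10 mm above the split face when free: the discs stack on it.
- dowel_a (a point): Top of the steel dowel at x = +42 mm of the clutch, 22 mm above the split face. 10 mm in diameter, tapered over its top 6 mm to 4 mm.
- dowel_b (a point): Top of the like dowel at x = -42 mm of the clutch.
- spring_plate (a joint): How far the pressure plate is pushed down, in m: 0 free, stop at 0.008. The spring gives 8 N at 0 and 1 N more per mm. Three discs under the closed cover: 0.005 (13 N), so the cover must be pushed down with at least 9 N besides its weight, better 15 N; let go, it rises 5 mm. With two discs the spring is not loaded; with four the cover cannot close.
- cover: Upper half (cover), loose, standing right way up, aluminium, about 0.36 kg. Origin at the centre of its underside (split face), z up, x along the line of its two dowel holes. Bell 64 mm outside, 54 mm inside, 41 mm high; two ears 12 mm thick, 42 mm wide, 110 mm over both along x, with 11.5 mm through holes at x = +42 and -42 mm. Ceiling inside at 29 mm. Fits either way round (half a turn).
- tang (a point): Middle of the cover's solid square drive tang, 58 mm above its underside: 24 x 24 mm, sides along the cover's x and y, from 41 to 75 mm above the underside. Hold the cover by it.
- disc1: One of four identical dark friction discs: flat ring 44 mm outside, 16 mm bore, 8 mm thick, 40 g, lying flat on the bench; origin at the centre of its underside, z up.
- disc2: One of four identical dark friction discs: flat ring 44 mm outside, 16 mm bore, 8 mm thick, 40 g, lying flat on the bench; origin at the centre of its underside, z up.
- disc3: One of four identical dark friction discs: flat ring 44 mm outside, 16 mm bore, 8 mm thick, 40 g, lying flat on the bench; origin at the centre of its underside, z up.
- disc4: One of four identical dark friction discs: flat ring 44 mm outside, 16 mm bore, 8 mm thick, 40 g, lying flat on the bench; origin at the centre of its underside, z up.
- bearing: Bystander: steel ball bearing, a ring 35 mm outside, 15 mm bore, 11 mm thick, lying flat; origin at the centre of its underside.
- collar: Bystander: steel shaft collar, a ring 32 mm outside, 20 mm bore, 14 mm tall, lying flat; origin at the centre of its underside.
- bottle_cap: Bystander: white ribbed bottle cap, 38 mm across, 20 mm tall; origin at the centre of its underside.
- screwdriver: Bystander: screwdriver lying on the bench beyond the discs, 200 mm long, handle 26 mm thick at its -x end; origin under its middle, x along it.
- pliers: Bystander: pliers with red handles lying flat beyond the discs, about 170 mm long and 13 mm high; x along them.

How it is judged:
By the outcome, as a careful person would: the job done as asked, in the order asked, and still so for the second after the job is handed in, while the arm keeps its last pose, push and grip.
It also fails if it takes over 72 s, if anything falls off the work surface, if the arm or the gripper's body presses on something with over 40 N, if the wrist force passes 120 N, or if a joint passes its speed limit or range.

## Robot

A 6-joint arm with a two-finger parallel gripper is mounted at the origin on the work surface. World frame = base frame: x ahead of the robot, y to its left, z up, the work surface at z = 0. Lengths are in mm, angles in rad, forces in N, time in s.
With the tool pointing down it reaches from about 350 to 875 mm from the base axis. Payload 4.2 kg.
Tool frame: the origin (TCP) lies between the finger pads; the fingertips stand 14 mm ahead of it and the grasp point (between the pads) lies 5 mm behind it; z points along the fingers, y is the line along which they close (so a half turn about z gives the same grasp; the last joint's range is limited). The gripper opens to 85 mm and grips with 20 to 120 N. Pads are 22 mm wide; open, the fingers measure 114 mm over their backs; the gripper's body (76 mm by 85 mm) begins 54 mm behind the grasp point. The pads swing forward as they close: fully open they stand 13 mm farther back than shut.
Start: joints at [-1.047, 0.385, 0.008, 0, -1.194, -0.259], TCP at [163.589, -603.19, 245.312] pointing down, gripper open.
Joint ranges: [-3.14, 3.14], [-1.21, 2.06], [-1.07, 1.41], [-3.16, 2.05], [-2.99, -0.16], [-3.1, 3.1]. Speed limits (rad/s): [2.79, 2.79, 3.14, 3.14, 3.14, 3.14].

## Interface

Orientations are given as a unit quaternion [x, y, z, w].
In Python, from plant import arm, cams gives the robot as it stands.
- The arm moves only by the shell command python3 -m creep 'ROWS'. ROWS is a JSON object of lists of equal length, an entry for each row: "hand": the gripper command: -1 is fully open, 1 is shut, values between are in proportion; "linear": the shift along the tool's x, y, z in m, a list of three; "dr": the turn, a rotation vector about the tool's x, y, z in rad, a list of three. A call has 1 to 20 rows; each row is the pose to reach, as a shift and turn from the pose commanded when the call began, along the tool's axes at that moment; what a row does not reach only later rows make up. A row lasts 1/12 s, in which the tool goes at most 41.7 mm and 7.16 degrees, less where a joint would pass 70% of its speed; a pose out of reach is approached as far as the arm can. A call with a gripper value outside its range is refused whole. The fingers move at their own pace and stop on an object; the grip force is fixed at half the most. Time passes only in rows, so rows that repeat a pose let the fingers close. It gives the time, the measured TCP pose, the force, the opening and the grip force at its end, in the units of the state.
- arm.read_state(): the state, without advancing time (a new reading comes with each control period).
- cams.read_camera(name): name is "scene" or "top" or "wrist"; returns a dict with "image" (480x640x3 uint8, blue, green, red), "fx", "fy", "cx", "cy" (pixels), "dist_coeffs" ([k1, k2, p1, p2, k3] as OpenCV has them; the pictures are not rectified), "rvec" (rotation vector, rad) and "tvec" (3), from world to camera coordinates, as OpenCV has them; the wrist camera has in their place "tool_from_camera" (4x4, takes a point from camera to tool coordinates, whose origin is the TCP and whose axes are the flange's). Camera axes: x right, y down, z forward; pixel columns grow to the right and rows downward; lengths in mm; the calibration is good to about 2 mm. A picture is of the moment at which its call begins: read the wrist's pose just before it. There is no depth.
- arm.close_job(): hands the job in; it is judged then, once.
The state is a dict: "time": time; "joints": joint angles; "qvel": joint speeds; "effort": joint torques, N m; "tcp_pos": TCP position; "orientation": TCP orientation; "force": force on the tool from outside, world axes, zero at the start; "wrist_torque": the same for the moment, N m; "finger_gap": finger opening in mm; "grip_force": force on a finger pad.
Only numpy, scipy, OpenCV 4.12 (cv2) and the standard library are available. Lean on these libraries where they do the work, as an engineer would, in place of code of your own. Each camera call takes 0.05 s, during which the arm holds its last target. There are 200 camera calls.

## Working session

There is one attempt and no reset: what is moved stays moved. The work goes in short steps, Python scripts to look and compute and a shell command to move; the robot and the scene stay as the last step left them, time stands still between calls to the robot, and variables do not carry over. Pictures are saved under pics/ and viewed, at most 10 in all, crops included, and the job is handed in when it is done.

```bash
ls; mkdir -p pics; cat > h.py <<'E'
import numpy as np,cv2
from plant import arm,cams
from scipy.spatial.transform import Rotation as R
def cam(name):
    s=arm.read_state(); c=cams.read_camera(name)
    K=np.array([[c['fx'],0,c['cx']],[0,c['fy'],c['cy']],[0,0,1]],float);D=np.array(c['dist_coeffs'],float)
    if 'rvec' in c:
        Rw=cv2.Rodrigues(np.array(c['rvec'],float))[0].T; o=-Rw@np.array(c['tvec'],float).ravel()
    else:
        T=np.array(c['tool_from_camera']); Rt=R.from_quat(s['orientation']).as_matrix()
        Rw=Rt@T[:3,:3]; o=Rt@T[:3,3]+np.array(s['tcp_pos'])
    return dict(im=np.array(c['image']),K=K,D=D,R=Rw,o=o,s=s)
def ray(c,p):
    q=cv2.undistortPoints(np.array(p,float).reshape(-1,1,2),c['K'],c['D']).reshape(-1,2)
    return (c['R']@np.c_[q,np.ones(len(q))].T).T
def onplane(c,p,z):
    d=ray(c,p); return c['o']+d*((z-c['o'][2])/d[:,2])[:,None]
def tri(views): # [(c,p)..] -> point, residual
    A=np.zeros((3,3));b=np.zeros(3);L=[]
    for c,p in views:
        d=ray(c,p)[0];d/=np.linalg.norm(d);M=np.eye(3)-np.outer(d,d);A+=M;b+=M@c['o'];L.append((M,c['o']))
    x=np.linalg.solve(A,b);return x,[float(np.linalg.norm(M@(x-o))) for M,o in L]
def proj(c,X):
    rv=cv2.Rodrigues(c['R'].T)[0];t=-c['R'].T@c['o']
    return cv2.projectPoints(np.array(X,float).reshape(-1,3),rv,t,c['K'],c['D'])[0].reshape(-1,2)
E
python3 - <<'E'
from h import *
import pickle
for n in ['scene','top','wrist']:
    c=cam(n);pickle.dump(c,open(n+'.pkl','wb'));cv2.imwrite(f'pics/{n}0.png',c['im']);print(n,c['o'],c['R'][:,2],c['K'][0,0])
print(c['s'])
E
```

```text
pics
scene [1245.93517544 -555.54631705  891.346071  ] [-0.56402191  0.45129738 -0.69152726] 570.716741802338
top [ 483.44898127  -21.06187459 1141.41228694] [ 0.0981258  -0.01052551 -0.99511835] 607.9908971521411
wrist [  91.33706567 -621.73471035  371.96400636] [ 0.27903823  0.07852814 -0.95706374] 370.07896697196367
{'time': 0.1, 'joints': array([-1.04740646e+00,  3.85498474e-01,  6.73260332e-03, -4.61304072e-04,
       -1.19399866e+00, -2.58597839e-01]), 'qvel': array([ 0.00215601, -0.00148828,  0.00363637,  0.00231729, -0.00095731,
       -0.00182915]), 'effort': array([-8.59490174e-04, -3.93317986e+01,  1.88928938e+01,  4.19794813e+00,
       -2.60545807e-03,  2.20472728e-06]), 'tcp_pos': array([ 163.45473776, -602.72073366,  244.30398726]), 'orientation': array([-1.31925165e-01,  9.91259167e-01,  9.91539522e-04, -1.76841563e-04]), 'force': array([0.87631402, 0.32537766, 0.04296363]), 'wrist_torque': array([0.02462897, 0.05392767, 0.01955613]), 'grip_force': 0.0, 'finger_gap': 85.2686959468359}
```

View pics/top0.png

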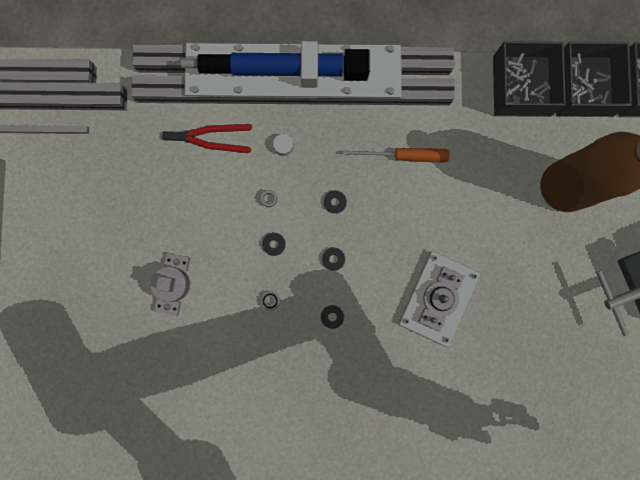

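View pics/scene0.png

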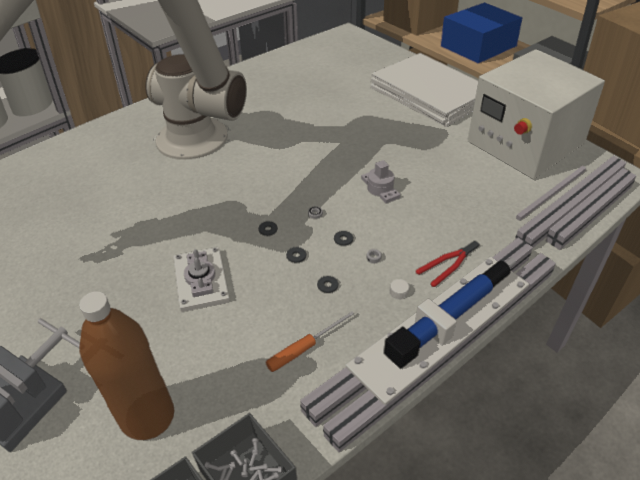

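The top view shows four dark discs at (335,202), (273,244), (333,259) and (332,317). The clutch in its white nest is at (441,297), the cover at (168,284), the bearing and collar at (268,198) and (270,301). The scene view agrees: discs at (268,228), (296,255), (343,238), (328,284), clutch at (200,272), cover at (380,180).

```bash
python3 - <<'E'
from h import *
import pickle
T=pickle.load(open('top.pkl','rb'));S=pickle.load(open('scene.pkl','rb'))
def discs(c,approx):
    g=c['im'].max(2);out=[]
    for a in approx:
        x,y=a;w=16;m=(g[y-w:y+w,x-w:x+w]<62).astype(np.uint8)
        cs=cv2.findContours(m,cv2.RETR_EXTERNAL,cv2.CHAIN_APPROX_NONE)[0];k=max(cs,key=cv2.contourArea)
        (cx,cy),(w1,h1),an=cv2.fitEllipse(k);out.append((cx+x-w,cy+y-w));print('ell',a,out[-1],round(w1,1),round(h1,1))
    return out
t=discs(T,[(335,202),(273,244),(333,259),(332,317)])
s=discs(S,[(328,284),(343,238),(296,255),(268,228)])
for p,q in zip(t,s):
    x,r=tri([(T,p),(S,q)]);print('disc tri',x.round(1),np.round(r,1),'top@4',onplane(T,[p],4).round(1),'scene',onplane(S,[q],4).round(1))
# nest plate
for n,c,a in (('top',T,(441,297)),('scene',S,(203,277))):
    x,y=a;w=60;im=c['im'][y-w:y+w,x-w:x+w];m=(im.min(2)>(165)).astype(np.uint8)
    cs=cv2.findContours(m,cv2.RETR_EXTERNAL,cv2.CHAIN_APPROX_NONE)[0];k=max(cs,key=cv2.contourArea)
    b=cv2.boxPoints(cv2.minAreaRect(k))+[x-w,y-w];P=onplane(c,b,16)
    print(n,'plate',b.round(0).tolist(),P[:,:2].round(0).tolist(),P.mean(0).round(1),[np.linalg.norm(P[i]-P[i-1]).round(1) for i in range(4)])
A=cv2.resize(T['im'][235:345,120:220],None,fx=4,fy=4,interpolation=cv2.INTER_CUBIC)
B=cv2.resize(T['im'][245:355,390:490],None,fx=4,fy=4,interpolation=cv2.INTER_CUBIC)
cv2.imwrite('pics/crop1.png',np.hstack([A,B]))
E
```

```text
ell (335, 202) (334.45737171173096, 201.53174495697021) 21.4 21.8
ell (273, 244) (273.2236843109131, 243.7880449295044) 21.7 21.8
ell (333, 259) (332.8202238082886, 258.69384765625) 21.7 21.8
ell (332, 317) (331.88924407958984, 316.44300842285156) 22.3 23.1
ell (328, 284) (327.53507232666016, 284.38989448547363) 14.8 18.9
ell (343, 238) (343.3290100097656, 238.04727935791016) 12.5 17.7
ell (296, 255) (296.018762588501, 254.70982456207275) 13.2 18.5
ell (268, 228) (267.5235185623169, 228.26604843139648) 13.2 17.9
disc tri [656.4 -60.    5.3] [0.2 0.2] top@4 [[656.7 -59.9   4. ]] scene [[655.5 -59.5   4. ]]
disc tri [575.5  54.3   5.5] [0.2 0.2] top@4 [[575.8  54.6   4. ]] scene [[574.2  55.2   4. ]]
disc tri [548.3 -57.4   5.7] [0.3 0.3] top@4 [[548.5 -57.2   4. ]] scene [[546.7 -56.7   4. ]]
disc tri [441.3 -56.    6.4] [0.2 0.2] top@4 [[441.3 -55.9   4. ]] scene [[439.  -54.9   4. ]]Traceback (most recent call last):
  File "<stdin>", line 18, in <module>
ValueError: max() iterable argument is empty
```

```bash
python3 - <<'E'
from h import *
import pickle
T=pickle.load(open('top.pkl','rb'));S=pickle.load(open('scene.pkl','rb'))
res=[]
for n,c,a in (('top',T,(441,297)),('scene',S,(203,277))):
    x,y=a;w=60;im=c['im'][y-w:y+w,x-w:x+w]
    g=im.min(2);print(n,np.percentile(g,[50,90,95,99]))
    m=(g>np.percentile(g,99)*0.86).astype(np.uint8)
    k=max(cv2.findContours(m,cv2.RETR_EXTERNAL,cv2.CHAIN_APPROX_NONE)[0],key=cv2.contourArea)
    h=cv2.convexHull(k).reshape(-1,2)+[x-w,y-w];P=onplane(c,h,16)
    (cx,cy),sz,an=cv2.minAreaRect(P[:,:2].astype(np.float32));b=cv2.boxPoints(((cx,cy),sz,an))
    print(n,'plate centre',cx,cy,sz,an,b.round(0).tolist())
print(onplane(T,[(175,262)],12),onplane(T,[(165,307)],12))
A=cv2.resize(T['im'][235:345,120:220],None,fx=4,fy=4,interpolation=cv2.INTER_CUBIC)
B=cv2.resize(T['im'][245:355,390:490],None,fx=4,fy=4,interpolation=cv2.INTER_CUBIC)
cv2.imwrite('pics/crop1.png',np.hstack([A,B]))
E
```

```text
top [119. 139. 140. 141.]
top plate centre 498.1110534667969 -267.8818664550781 (103.09307861328125, 199.2976531982422) 65.49746704101562 [[386.0, -273.0], [567.0, -356.0], [610.0, -262.0], [429.0, -180.0]]
scene [145. 151. 168. 169.]
scene plate centre 519.5340576171875 -252.99960327148438 (221.374755859375, 239.25669860839844) 50.72721862792969 [[357.0, -263.0], [542.0, -414.0], [682.0, -243.0], [497.0, -92.0]]
[[540.14157559 235.43616195  12.        ]] [[457.2981405  251.33519304  12.        ]]
```

```bash
sleep 1; ls pics
```

```text
crop1.png
scene0.png
top0.png
wrist0.png
```

```bash
cat >> h.py <<'E'
def plan(tx,ty,tz,yaw=None): # yaw deg of tool x (mod 180); straight-down target; prints linear(m), dr
    s=arm.read_state();Rt=R.from_quat(s['orientation']);p=np.array(s['tcp_pos'])
    lin=Rt.inv().apply(np.array([tx,ty,tz])-p)/1000
    M=Rt.as_matrix();cur=np.degrees(np.arctan2(M[1,0],M[0,0]))
    y=cur if yaw is None else cur+(yaw-cur+90)%180-90
    a=np.radians(y);G=np.array([[np.cos(a),np.sin(a),0],[np.sin(a),-np.cos(a),0],[0,0,-1]]).T
    G=np.c_[[np.cos(a),np.sin(a),0],[np.sin(a),-np.cos(a),0],[0,0,-1]]
    print('t',round(s['time'],2),'tcp',p.round(1),'yaw',round(cur,2),'lin',lin.round(4),'dr',(Rt.inv()*R.from_matrix(G)).as_rotvec().round(4),'F',np.round(s['force'],1),'gap',round(s['finger_gap'],1),'grip',round(s['grip_force'],1))
E
python3 - <<'E'
from h import *
import pickle
T=pickle.load(open('top.pkl','rb'));S=pickle.load(open('scene.pkl','rb'))
print(onplane(T,[(441,297)],67),onplane(T,[(452,275),(428,322)],30),proj(S,[[475,-265,67]]))
plan(490,-265,220,155.5)
E
```

```text
[[ 478.63634065 -246.0168821    67.        ]] [[ 518.59658237 -274.47612367   30.        ]
 [ 433.23423132 -229.49927276   30.        ]] [[191.11258487 261.473263  ]]
t 0.15 tcp [ 163.5 -602.8  244.5] yaw -164.84 lin [-0.4035  0.2406  0.0248] dr [ 0.0015 -0.0007  0.6923] F [ 0.4 -0.8  0.5] gap 85.7 grip 0.0
```

View pics/crop1.png

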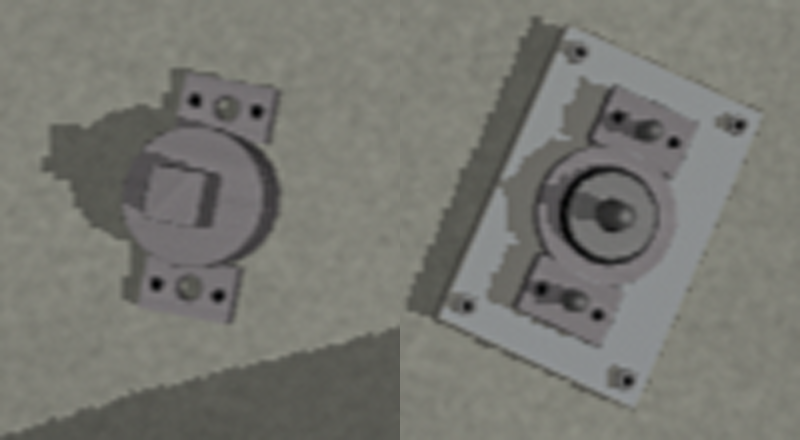

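The crop shows the cover's tang at about (164,283) in top pixels, with its holes at (176.8,261.8) and (167.5,306.8). The post tip is at (443.8,299) and the dowel tips at (452.5,277) and (433.2,319.5). I'll move over the clutch for close wrist views.

```bash
python3 -m creep '{"hand":[-1,-1,-1,-1,-1,-1,-1,-1,-1,-1,-1,-1,-1,-1],"linear":[[-0.04,0.024,0.002],[-0.08,0.048,0.004],[-0.12,0.072,0.006],[-0.15,0.1,0.01],[-0.18,0.12,0.012],[-0.22,0.145,0.015],[-0.26,0.17,0.017],[-0.29,0.19,0.02],[-0.33,0.21,0.022],[-0.36,0.24,0.025],[-0.4,0.255,0.025],[-0.4,0.255,0.025],[-0.4,0.255,0.025],[-0.4,0.255,0.025]],"dr":[[0,0,0.1],[0,0,0.2],[0,0,0.3],[0,0,0.4],[0,0,0.5],[0,0,0.6],[0,0,0.692],[0,0,0.692],[0,0,0.692],[0,0,0.692],[0,0,0.692],[0,0,0.692],[0,0,0.692],[0,0,0.692]]}'
python3 - <<'E'
from h import *
import pickle
c=cam('wrist');pickle.dump(c,open('w1.pkl','wb'));cv2.imwrite('pics/w1.png',c['im'])
plan(480,-250,220,155.5)
print(proj(c,[[476,-250,67],[476,-250,30]]))
E
```

```text
time: 1.32
tcp_pos: [483.2, -251.5, 219.8]
orientation: [0.211, 0.977, 0.0, -0.001]
force: [0.2, 0.2, 0.2]
finger_gap: 85.4
grip_force: 0.0
t 1.37 tcp [ 482.5 -252.2  219.9] yaw 155.55 lin [ 0.0032  0.001  -0.0001] dr [-0.0002 -0.0012  0.0009] F [-1.3  0.1 -0.5] gap 85.2 grip 0.0
[[322.44316344 214.42722331]
 [322.67385109 204.51262681]]
```

View pics/w1.png

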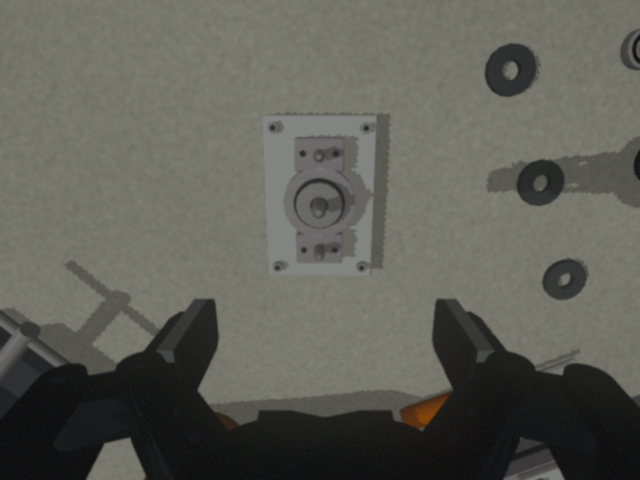

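The wrist view shows the nest upright at (320,195), the post tip at about (318,207), dowel tips at about (319,154) and (319,249), and the discs to the right. I'll take a second wrist view from partway to the discs.

```bash
python3 -m creep '{"hand":[-1,-1,-1,-1,-1],"linear":[[0.03,0.025,0],[0.055,0.05,0],[0.055,0.071,0],[0.055,0.071,0],[0.055,0.071,0]],"dr":[[0,0,0],[0,0,0],[0,0,0],[0,0,0],[0,0,0]]}'
python3 - <<'E'
from h import *
import pickle
c=cam('wrist');pickle.dump(c,open('w2.pkl','wb'))
w=pickle.load(open('w1.pkl','rb'))
out=[]
for n,v in (('w1',w),('w2',c)):
    u=proj(v,[[476,-250,35]])[0].astype(int);print(n,u)
    x0,y0=max(u[0]-50,0),max(u[1]-75,0);print('crop origin',x0,y0)
    cr=cv2.resize(v['im'][y0:y0+150,x0:x0+100],None,fx=4,fy=4,interpolation=cv2.INTER_CUBIC);out.append(cv2.convertScaleAbs(cr,alpha=1.5))
    m=cv2.inRange(v['im'],(0,0,0),(255,255,255));g=v['im'].min(2)
    sub=g[y0:y0+160,x0:x0+110];print(np.percentile(sub,[20,50,80,95,99]))
cv2.imwrite('pics/crop2.png',np.hstack(out))
# discs in w2
g=c['im'].max(2)
for X in ([656.4,-60,4],[575.5,54.3,4],[548.3,-57.4,4],[441.3,-56,4]):
    u=proj(c,[X])[0];print('disc',X,u.round(1))
plan(441,-56,100,155.5)
E
```

```text
time: 1.78
tcp_pos: [461.6, -165.4, 220.7]
orientation: [0.212, 0.977, -0.0, 0.0]
force: [0.0, -0.7, -0.1]
finger_gap: 85.4
grip_force: 0.0
w1 [322 205]
crop origin 272 130
[ 91. 106. 128. 129. 130.]
w2 [246 264]
crop origin 196 189
[ 82. 108. 129. 131. 132.]
disc [656.4, -60, 4] [490.  328.6]
disc [575.5, 54.3, 4] [576.3 218.8]
disc [548.3, -57.4, 4] [461.  239.8]
disc [441.3, -56, 4] [425.  136.7]
t 1.83 tcp [ 461.7 -165.8  220.5] yaw 155.47 lin [0.0645 0.0913 0.1205] dr [-0.      0.0002 -0.0006] F [ 0.2 -0.5  0.5] gap 85.5 grip 0.0
```

View pics/crop2.png

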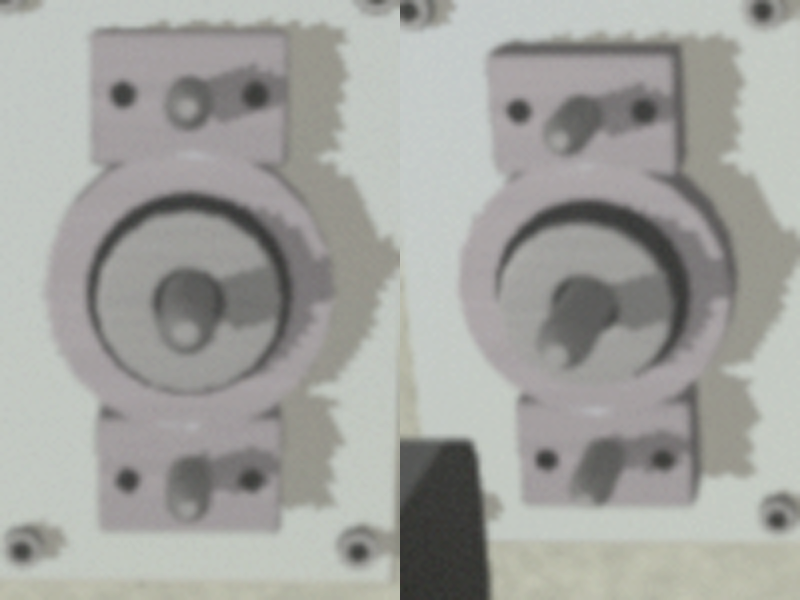

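The crops show: w1 post tip (186,335), dowel tips (188,107) and (188,500). In w2, taking off 400, they are (155,351), (163,137) and (190,485). The ear screw holes at split-face height are also sharp.

```bash
python3 - <<'E'
from h import *
import pickle
a=pickle.load(open('w1.pkl','rb'));b=pickle.load(open('w2.pkl','rb'));T=pickle.load(open('top.pkl','rb'));S=pickle.load(open('scene.pkl','rb'))
f=lambda p,o:(np.array(p)+.5)/4-.5+np.array(o)
N=['post','dowU','dowL','UL','UR','LL','LR']
A=[(186,335),(188,107),(188,500),(123,95),(255,95),(127,480),(251,480)]
B=[(155,351),(163,137),(190,485),(118,110),(244,110),(146,460),(263,460)]
P={}
for n,p,q in zip(N,A,B):
    x,r=tri([(a,f(p,(272,130))),(b,f(q,(196,189)))]);P[n]=x;print(n,x.round(1),np.round(r,2))
h=np.mean([P[k] for k in N[3:]],0);print('holes mean',h.round(1),'dowel mean',((P['dowU']+P['dowL'])/2).round(1))
d=P['dowU']-P['dowL'];print('dowel dist',np.linalg.norm(d[:2]),'yaw',np.degrees(np.arctan2(d[1],d[0])))
d=P['UL']+P['UR']-P['LL']-P['LR'];print('hole yaw',np.degrees(np.arctan2(d[1],d[0])))
print('planes z30',[onplane(v,[f(p,o)],30)[0][:2].round(1) for v,L,o in((a,A,(272,130)),(b,B,(196,189))) for p in L[3:]])
print('post@67 wrist',onplane(a,[f(A[0],(272,130))],67).round(1),onplane(b,[f(B[0],(196,189))],67).round(1),'top',onplane(T,[(443.5,299)],67).round(1))
def disc(c,X,w=30,t=62):
    u=proj(c,[X])[0].astype(int);x,y=max(u[0]-w,0),max(u[1]-w,0)
    m=(c['im'].max(2)[y:y+2*w,x:x+2*w]<t).astype(np.uint8)
    k=max(cv2.findContours(m,cv2.RETR_EXTERNAL,cv2.CHAIN_APPROX_NONE)[0],key=cv2.contourArea)
    e=cv2.fitEllipse(k);return (e[0][0]+x,e[0][1]+y),e[1]
for X,t in (([656.4,-60,4],(334.46,201.53)),([575.5,54.3,4],(273.22,243.79)),([548.3,-57.4,4],(332.82,258.69)),([441.3,-56,4],(331.89,316.44))):
    p,sz=disc(b,X);p1,s1=disc(a,X);x,r=tri([(b,p),(a,p1)])
    print('disc',X,np.round(sz,1),np.round(s1,1),'w2@4',onplane(b,[p],4)[0].round(1),'w1@4',onplane(a,[p1],4)[0].round(1),'tri',x.round(1),np.round(r,2))
# cover holes from top at z=12, tang top at 75
print('cover',onplane(T,[(176.8,261.8),(167.5,306.8)],12).round(1),onplane(T,[(163.8,283.3)],75).round(1))
E
```

```text
post [ 474.  -253.2   63.6] [0.58 0.58]
dowU [ 435.7 -235.1   47.5] [0. 0.]
dowL [ 512.2 -270.5   43.3] [0.35 0.35]
UL [ 428.8 -247.5   28.8] [0.2 0.2]
UR [ 440.5 -222.1   28.2] [0.08 0.08]
LL [ 507.  -283.4   29.1] [0.05 0.05]
LR [ 518.6 -257.7   29.1] [0.01 0.01]
holes mean [ 473.7 -252.7   28.8] dowel mean [ 473.9 -252.8   45.4]
dowel dist 84.29057074619887 yaw 155.17426369428316
hole yaw 155.43588017313388
planes z30 [array([ 429. , -247.4]), array([ 440.4, -222.1]), array([ 506.7, -283.2]), array([ 518.3, -257.6]), array([ 428.5, -247.1]), array([ 440.2, -221.6]), array([ 506.7, -282.9]), array([ 518.3, -257.4])]
post@67 wrist [[ 473.8 -252.7   67. ]] [[ 472.4 -251.9   67. ]] top [[ 475.2 -250.4   67. ]]
disc [656.4, -60, 4] [52.2 66.4] [36.5 42.9] w2@4 [659.4 -67.4   4. ] w1@4 [653.6 -58.6   4. ] tri [630.5 -74.7  39.4] [1.27 1.27]
disc [575.5, 54.3, 4] [39. 46.] [ 6.  30.4] w2@4 [572.7  55.7   4. ] w1@4 [568.4  35.5   4. ] tri [605.4  92.8 -68.3] [4.65 4.65]
disc [548.3, -57.4, 4] [39.3 43. ] [42.1 48.2] w2@4 [545.5 -55.8   4. ] w1@4 [545.6 -56.1   4. ] tri [546.1 -55.6   2.8] [0.02 0.02]
disc [441.3, -56, 4] [44.6 48.3] [47.1 53.7] w2@4 [438.7 -53.8   4. ] w1@4 [438.9 -53.8   4. ] tri [438.8 -53.6   3.6] [0.1 0.1]
cover [[540.5 232.1  12. ]
 [457.7 246.8  12. ]] [[499.7 239.5  75. ]]
```

The two views agree. The clutch axis is at (473.7,-252.7), yaw 155.4°. The split face measures 28.8 (text 30) and the dowel spacing 84.3 (text 84). Disc D is at (438.8,-53.8) and disc C at (545.5,-56). I'll pick disc D first.

```bash
python3 -m creep '{"hand":[-0.4,-0.4,-0.4,-0.4,-0.4,-0.4,-0.4,-0.4,-0.4,-0.4,-0.4],"linear":[[0.02,0.03,0.02],[0.04,0.055,0.045],[0.055,0.078,0.07],[0.067,0.092,0.1],[0.067,0.0925,0.13],[0.067,0.0925,0.16],[0.067,0.0925,0.185],[0.067,0.0925,0.2],[0.067,0.0925,0.2075],[0.067,0.0925,0.2075],[0.067,0.0925,0.2075]],"dr":[[0,0,0],[0,0,0],[0,0,0],[0,0,0],[0,0,0],[0,0,0],[0,0,0],[0,0,0],[0,0,0],[0,0,0],[0,0,0]]}'
python3 -c "
from h import *
plan(438.8,-53.8,13,155.4)"
```

```text
time: 2.75
tcp_pos: [440.0, -53.8, 13.0]
orientation: [0.213, 0.977, -0.0, 0.0]
force: [0.1, -0.5, 0.4]
finger_gap: 59.9
grip_force: 0.0
t 2.75 tcp [440.  -53.8  13. ] yaw 155.45 lin [ 0.0011 -0.0005 -0.    ] dr [-0.0001  0.0001  0.001 ] F [ 0.1 -0.5  0.4] gap 59.9 grip 0.0
```

Close, then lift to clear the post.

```bash
python3 -m creep '{"hand":[1,1,1,1,1,1,1,1,1,1,1,1,1],"linear":[[0.001,0,0],[0.001,0,0],[0.001,0,0],[0.001,0,0],[0.001,0,0],[0.001,0,0],[0.001,0,-0.005],[0.001,0,-0.02],[0.001,0,-0.05],[0.001,0,-0.08],[0.001,0,-0.1],[0.001,0,-0.1],[0.001,0,-0.1]],"dr":[[0,0,0],[0,0,0],[0,0,0],[0,0,0],[0,0,0],[0,0,0],[0,0,0],[0,0,0],[0,0,0],[0,0,0],[0,0,0],[0,0,0],[0,0,0]]}'
python3 - <<'E'
from h import *
import pickle
c=cam('wrist');cv2.imwrite('pics/g1.png',c['im'][150:480,120:540]);pickle.dump(c,open('g1.pkl','wb'))
plan(473.7,-252.7,110,155.4)
E
```

```text
time: 3.83
tcp_pos: [439.4, -52.4, 114.7]
orientation: [0.212, 0.977, 0.001, 0.002]
force: [-0.5, 0.9, -0.8]
finger_gap: 40.0
grip_force: 60.6
t 3.88 tcp [438.5 -52.6 113.5] yaw 155.5 lin [-0.1151 -0.1675  0.0033] dr [0.0014 0.0011 0.0017] F [ 0.4  0.7 -0.6] gap 40.5 grip 60.6
```

View pics/g1.png

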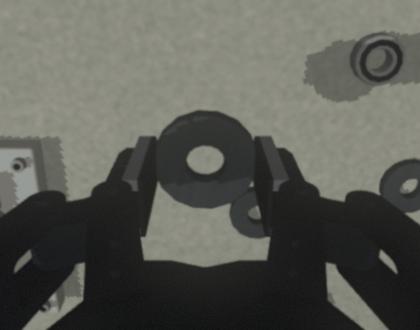

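The disc is held flat, with its bore centre near full-image (325,310). The gap reads 40, not 44, so I'll check whether the disc sits off-centre in the pads.

```bash
python3 - <<'E'
from h import *
import pickle
c=pickle.load(open('g1.pkl','rb'));s=c['s'];Rt=R.from_quat(s['orientation'])
im=c['im'].max(2)[280:340,290:370]
m=(im>75).astype(np.uint8);cs=cv2.findContours(m,cv2.RETR_CCOMP,cv2.CHAIN_APPROX_NONE)[0]
for k in cs:
    if 100<cv2.contourArea(k)<2500 and len(k)>5:
        e=cv2.fitEllipse(k);p=(e[0][0]+290,e[0][1]+280)
        for zt in (5,9,13):
            x=onplane(c,[p],s['tcp_pos'][2]-zt)[0];print(np.round(p,1),np.round(e[1],1),zt,Rt.inv().apply(x-s['tcp_pos']).round(1))
E
```

```text
[324.9 309.3] [28.2 37. ] 5 [3.9 0.2 5. ]
[324.9 309.3] [28.2 37. ] 9 [1.8 0.2 9. ]
[324.9 309.3] [28.2 37. ] 13 [-0.4  0.2 13. ]
```

The disc is centred within about 2 mm. I'll carry it over the post.

```bash
python3 -m creep '{"hand":[1,1,1,1,1,1,1,1,1,1],"linear":[[-0.01,-0.015,0],[-0.03,-0.043,0],[-0.05,-0.075,0],[-0.07,-0.105,0],[-0.092,-0.132,0],[-0.107,-0.155,0],[-0.116,-0.167,0],[-0.116,-0.167,0],[-0.116,-0.167,0.01],[-0.116,-0.167,0.01]],"dr":[[0,0,0],[0,0,0],[0,0,0],[0,0,0],[0,0,0],[0,0,0],[0,0,0],[0,0,0],[0,0,0],[0,0,0]]}'
python3 - <<'E'
from h import *
import pickle
plan(474.7,-253.1,54,155.4)
E
```

```text
time: 4.72
tcp_pos: [472.9, -251.7, 99.9]
orientation: [0.212, 0.977, 0.0, -0.003]
force: [-0.8, -0.8, -0.4]
finger_gap: 40.2
grip_force: 60.7
t 4.72 tcp [ 472.9 -251.7   99.9] yaw 155.48 lin [-0.0025 -0.0006  0.0459] dr [-0.0004 -0.0058  0.0013] F [-0.8 -0.8 -0.4] gap 40.2 grip 60.7
```

```bash
python3 -m creep '{"hand":[1,1,1,1,1,1,1,1],"linear":[[-0.002,-0.001,0.005],[-0.002,-0.001,0.012],[-0.002,-0.001,0.02],[-0.002,-0.001,0.028],[-0.002,-0.001,0.036],[-0.002,-0.001,0.042],[-0.002,-0.001,0.045],[-0.002,-0.001,0.045]],"dr":[[0,0,0],[0,0,0],[0,0,0],[0,0,0],[0,0,0],[0,0,0],[0,0,0],[0,0,0]]}'
python3 - <<'E'
from h import *
plan(474.7,-253.1,54,155.4)
E
```

```text
time: 5.38
tcp_pos: [475.5, -254.1, 56.6]
orientation: [0.212, 0.977, 0.0, -0.001]
force: [-1.9, 0.9, -1.7]
finger_gap: 40.1
grip_force: 60.6
t 5.38 tcp [ 475.5 -254.1   56.6] yaw 155.51 lin [0.0012 0.0006 0.0026] dr [-0.0004 -0.0029  0.0019] F [-1.9  0.9 -1.7] gap 40.1 grip 60.6
```

```bash
python3 -m creep '{"hand":[1,1,-0.4,-0.4,-0.4,-0.4,-0.4,-0.4,-0.4,-0.4,-0.4,-0.4],"linear":[[0.001,0.001,0.002],[0.001,0.001,0.003],[0.001,0.001,0.003],[0.001,0.001,0.003],[0.001,0.001,0.003],[0.001,0.001,0.0],[0.001,0.001,-0.02],[0.001,0.001,-0.05],[0.001,0.001,-0.08],[0.001,0.001,-0.1],[0.001,0.001,-0.1],[0.001,0.001,-0.1]],"dr":[[0,0,0],[0,0,0],[0,0,0],[0,0,0],[0,0,0],[0,0,0],[0,0,0],[0,0,0],[0,0,0],[0,0,0],[0,0,0],[0,0,0]]}'
python3 - <<'E'
from h import *
import pickle
c=cam('wrist');pickle.dump(c,open('p1.pkl','wb'));u=proj(c,[[473.7,-252.7,45]])[0].astype(int);print(u)
cv2.imwrite('pics/p1.png',cv2.convertScaleAbs(cv2.resize(c['im'][u[1]-75:u[1]+75,u[0]-100:u[0]+100],None,fx=2.5,fy=2.5),alpha=1.5))
plan(545.5,-56,110,155.4)
E
```

```text
time: 6.38
tcp_pos: [476.9, -253.2, 159.6]
orientation: [0.212, 0.977, 0.0, 0.002]
force: [0.2, -0.8, -0.5]
finger_gap: 59.7
grip_force: 0.0
[322 232]
t 6.43 tcp [ 475.9 -252.9  158.1] yaw 155.51 lin [0.0184 0.208  0.0483] dr [0.0007 0.0009 0.0019] F [ 0.5 -0.4 -0.8] gap 59.9 grip 0.0
```

View pics/p1.png

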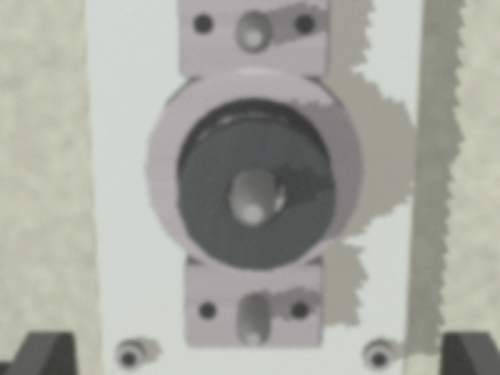

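The first disc lies flat on the pressure plate, round the post, at about (255,190) in the crop. Next is disc C.

```bash
python3 -m creep '{"hand":[-0.4,-0.4,-0.4,-0.4,-0.4,-0.4,-0.4,-0.4,-0.4,-0.4,-0.4,-0.4,-0.4],"linear":[[0.002,0.02,0],[0.005,0.055,0.01],[0.008,0.095,0.02],[0.012,0.13,0.03],[0.015,0.165,0.04],[0.018,0.195,0.05],[0.018,0.208,0.07],[0.018,0.208,0.1],[0.018,0.208,0.125],[0.018,0.208,0.14],[0.018,0.208,0.145],[0.018,0.208,0.145],[0.018,0.208,0.145]],"dr":[[0,0,0],[0,0,0],[0,0,0],[0,0,0],[0,0,0],[0,0,0],[0,0,0],[0,0,0],[0,0,0],[0,0,0],[0,0,0],[0,0,0],[0,0,0]]}'
python3 - <<'E'
from h import *
plan(546,-55.8,13,155.4)
E
```

```text
time: 7.52
tcp_pos: [545.6, -56.4, 12.3]
orientation: [0.212, 0.977, -0.0, -0.0]
force: [0.7, -0.3, 0.6]
finger_gap: 60.0
grip_force: 0.0
t 7.52 tcp [545.6 -56.4  12.3] yaw 155.53 lin [-0.0001  0.0007 -0.0007] dr [-0.0007 -0.0008  0.0022] F [ 0.7 -0.3  0.6] gap 60.0 grip 0.0
```

```bash
python3 -m creep '{"hand":[1,1,1,1,1,1,1,1,1,1,1,1,1],"linear":[[0,0,-0.0005],[0,0,-0.0005],[0,0,-0.0005],[0,0,-0.0005],[0,0,-0.0005],[0,0,-0.0005],[0,0,-0.005],[0,0,-0.02],[0,0,-0.05],[0,0,-0.08],[0,0,-0.1],[0,0,-0.1],[0,0,-0.1]],"dr":[[0,0,0],[0,0,0],[0,0,0],[0,0,0],[0,0,0],[0,0,0],[0,0,0],[0,0,0],[0,0,0],[0,0,0],[0,0,0],[0,0,0],[0,0,0]]}'
python3 - <<'E'
from h import *
c=cam('wrist');s=c['s'];Rt=R.from_quat(s['orientation'])
m=(c['im'].max(2)[280:340,290:370]>75).astype(np.uint8)
for k in cv2.findContours(m,cv2.RETR_CCOMP,cv2.CHAIN_APPROX_NONE)[0]:
    if 100<cv2.contourArea(k)<2500:
        e=cv2.fitEllipse(k);p=(e[0][0]+290,e[0][1]+280);print(np.round(p,1),np.round(e[1],1),Rt.inv().apply(onplane(c,[p],s['tcp_pos'][2]-9)[0]-s['tcp_pos']).round(1))
plan(474.9,-253.3,112,155.4)
E
```

```text
time: 8.6
tcp_pos: [546.1, -56.2, 113.9]
orientation: [0.212, 0.977, 0.001, 0.001]
force: [-0.1, -0.5, -0.7]
finger_gap: 40.3
grip_force: 60.6
[324.8 309.7] [28.  37.2] [1.5 0.1 9. ]
t 8.65 tcp [545.2 -56.3 112.5] yaw 155.49 lin [-0.0178 -0.2084  0.0005] dr [ 0.0003 -0.0007  0.0015] F [ 0.2 -0.2 -0.8] gap 40.4 grip 60.6
```

```bash
python3 -m creep '{"hand":[1,1,1,1,1,1,1,1,1,1],"linear":[[-0.001,-0.015,0],[-0.004,-0.045,0],[-0.007,-0.08,0],[-0.01,-0.115,0],[-0.013,-0.15,0],[-0.016,-0.185,0],[-0.018,-0.204,0],[-0.018,-0.2085,0],[-0.018,-0.2085,0.01],[-0.018,-0.2085,0.01]],"dr":[[0,0,0],[0,0,0],[0,0,0],[0,0,0],[0,0,0],[0,0,0],[0,0,0],[0,0,0],[0,0,0],[0,0,0]]}'
python3 - <<'E'
from h import *
plan(475,-253.3,62,155.4)
E
```

```text
time: 9.48
tcp_pos: [473.9, -253.1, 100.0]
orientation: [0.213, 0.977, 0.0, -0.003]
force: [-0.2, -0.3, -0.8]
finger_gap: 40.3
grip_force: 60.7
t 9.48 tcp [ 473.9 -253.1  100. ] yaw 155.44 lin [-0.0013  0.0003  0.038 ] dr [-0.0004 -0.0052  0.0007] F [-0.2 -0.3 -0.8] gap 40.3 grip 60.7
```

```bash
python3 -m creep '{"hand":[1,1,1,1,1,1,1,1,-0.4,-0.4,-0.4,-0.4,-0.4,-0.4,-0.4,-0.4,-0.4],"linear":[[-0.001,0,0.005],[-0.001,0,0.012],[-0.001,0,0.02],[-0.001,0,0.028],[-0.001,0,0.035],[-0.001,0,0.0395],[-0.001,0,0.0395],[-0.001,0,0.0395],[-0.001,0,0.0395],[-0.001,0,0.0395],[-0.001,0,0.0395],[-0.001,0,0.03],[-0.001,0,0.01],[-0.001,0,-0.02],[-0.001,0,-0.05],[-0.001,0,-0.06],[-0.001,0,-0.06]],"dr":[[0,0,0],[0,0,0],[0,0,0],[0,0,0],[0,0,0],[0,0,0],[0,0,0],[0,0,0],[0,0,0],[0,0,0],[0,0,0],[0,0,0],[0,0,0],[0,0,0],[0,0,0],[0,0,0],[0,0,0]]}'
python3 - <<'E'
from h import *
import pickle
c=cam('wrist');pickle.dump(c,open('p2.pkl','wb'))
def disc(c,X,w=32,t=62):
    u=proj(c,[X])[0].astype(int);x,y=max(u[0]-w,0),max(u[1]-w,0)
    m=(c['im'].max(2)[y:y+2*w,x:x+2*w]<t).astype(np.uint8)
    k=max(cv2.findContours(m,cv2.RETR_EXTERNAL,cv2.CHAIN_APPROX_NONE)[0],key=cv2.contourArea)
    e=cv2.fitEllipse(k);return (e[0][0]+x,e[0][1]+y),e[1]
for n,X,z in (('stack',[473.7,-252.7,54],56),('A',[654,-58.6,4],8)):
    p,sz=disc(c,X);print(n,np.round(p,1),np.round(sz,1),onplane(c,[p],z-4).round(1),'diam',max(sz)/c['K'][0,0]*(c['o'][2]-z))
plan(654.5,-58.4,13,155.4)
E
```

```text
time: 10.9
tcp_pos: [479.0, -254.7, 167.2]
orientation: [0.212, 0.977, -0.0, 0.005]
force: [-0.2, -0.1, 0.1]
finger_gap: 60.0
grip_force: 0.0
stack [324.9 226. ] [60.7 66.5] [[ 472.9 -251.4   52. ]] diam 42.82287177297596
A [602.7 301.7] [40.3 49.5] [[653.2 -58.8   4. ]] diam 38.25406041834424
t 10.95 tcp [ 477.6 -254.1  164.9] yaw 155.52 lin [-0.0791  0.2513  0.1525] dr [0.0012 0.0047 0.002 ] F [ 0.  -0.9 -0. ] gap 59.7 grip 0.0
```

```bash
python3 -m creep '{"hand":[-0.4,-0.4,-0.4,-0.4,-0.4,-0.4,-0.4,-0.4,-0.4,-0.4,-0.4,-0.4],"linear":[[-0.007,0.02,0],[-0.018,0.055,0.01],[-0.03,0.09,0.02],[-0.04,0.128,0.03],[-0.052,0.165,0.04],[-0.062,0.2,0.05],[-0.073,0.235,0.06],[-0.08,0.251,0.08],[-0.08,0.251,0.105],[-0.08,0.251,0.115],[-0.08,0.251,0.12],[-0.08,0.251,0.12]],"dr":[[0,0,0],[0,0,0],[0,0,0],[0,0,0],[0,0,0],[0,0,0],[0,0,0],[0,0,0],[0,0,0],[0,0,0],[0,0,0],[0,0,0]]}'
python3 - <<'E'
from h import *
import pickle
c=cam('wrist')
u=proj(c,[[654,-58.6,4]])[0].astype(int);w=70;x,y=u[0]-w,u[1]-w
m=(c['im'].max(2)[y:y+2*w,x:x+2*w]<62).astype(np.uint8)
m2=(c['im'].max(2)[y:y+2*w,x:x+2*w]>75).astype(np.uint8)
for k in cv2.findContours(m2,cv2.RETR_CCOMP,cv2.CHAIN_APPROX_NONE)[0]:
    if 150<cv2.contourArea(k)<2500: e=cv2.fitEllipse(k);p=(e[0][0]+x,e[0][1]+y);print(np.round(p,1),np.round(e[1],1),onplane(c,[p],4).round(1))
plan(653.8,-58.5,13,155.4)
E
```

```text
time: 11.95
tcp_pos: [651.9, -59.3, 40.8]
orientation: [0.212, 0.977, -0.001, -0.002]
force: [0.8, 0.3, 0.4]
finger_gap: 59.5
grip_force: 0.0
[328.  288.1] [24.2 30.3] [[653.9 -58.5   4. ]]
t 12.0 tcp [652.9 -59.4  42.5] yaw 155.49 lin [-0.0005  0.0012  0.0295] dr [-0.001  -0.0011  0.0015] F [ 0.1 -0.1 -0. ] gap 59.8 grip 0.0
```

```bash
python3 -m creep '{"hand":[-0.4,-0.4,-0.4,1,1,1,1,1,1,1,1,1,1,1,1,1],"linear":[[-0.0005,0.001,0.015],[-0.0005,0.001,0.027],[-0.0005,0.001,0.0295],[-0.0005,0.001,0.0295],[-0.0005,0.001,0.0295],[-0.0005,0.001,0.0295],[-0.0005,0.001,0.0295],[-0.0005,0.001,0.0295],[-0.0005,0.001,0.0295],[-0.0005,0.001,0.025],[-0.0005,0.001,0.01],[-0.0005,0.001,-0.02],[-0.0005,0.001,-0.05],[-0.0005,0.001,-0.07],[-0.0005,0.001,-0.07],[-0.0005,0.001,-0.07]],"dr":[[0,0,0],[0,0,0],[0,0,0],[0,0,0],[0,0,0],[0,0,0],[0,0,0],[0,0,0],[0,0,0],[0,0,0],[0,0,0],[0,0,0],[0,0,0],[0,0,0],[0,0,0],[0,0,0]]}'
python3 - <<'E'
from h import *
c=cam('wrist');s=c['s'];Rt=R.from_quat(s['orientation'])
m=(c['im'].max(2)[280:340,290:370]>75).astype(np.uint8)
for k in cv2.findContours(m,cv2.RETR_CCOMP,cv2.CHAIN_APPROX_NONE)[0]:
    if 100<cv2.contourArea(k)<2500:
        e=cv2.fitEllipse(k);p=(e[0][0]+290,e[0][1]+280);print(np.round(p,1),np.round(e[1],1),Rt.inv().apply(onplane(c,[p],s['tcp_pos'][2]-9)[0]-s['tcp_pos']).round(1))
plan(475,-253.3,113,155.4)
E
```

```text
time: 13.33
tcp_pos: [654.9, -57.7, 114.5]
orientation: [0.212, 0.977, 0.001, 0.001]
force: [-0.4, -0.7, -2.2]
finger_gap: 40.8
grip_force: 60.6
[324.8 311.1] [28.  36.8] [0.9 0.1 9. ]
t 13.38 tcp [653.9 -57.8 112.8] yaw 155.5 lin [ 0.0817 -0.2521 -0.0003] dr [ 0.0005 -0.0005  0.0017] F [ 0.7 -0.2 -1.2] gap 40.5 grip 60.6
```

```bash
python3 -m creep '{"hand":[1,1,1,1,1,1,1,1,1,1,1],"linear":[[0.005,-0.015,0],[0.015,-0.045,0],[0.026,-0.08,0],[0.037,-0.115,0],[0.049,-0.15,0],[0.06,-0.185,0],[0.071,-0.22,0],[0.08,-0.245,0],[0.082,-0.252,0],[0.082,-0.252,0.005],[0.082,-0.252,0.005]],"dr":[[0,0,0],[0,0,0],[0,0,0],[0,0,0],[0,0,0],[0,0,0],[0,0,0],[0,0,0],[0,0,0],[0,0,0],[0,0,0]]}'
python3 - <<'E'
from h import *
plan(475,-253.3,70,155.4)
E
```

```text
time: 14.3
tcp_pos: [474.7, -253.1, 106.2]
orientation: [0.212, 0.977, 0.0, -0.001]
force: [0.1, -0.1, -0.3]
finger_gap: 40.4
grip_force: 60.6
t 14.3 tcp [ 474.7 -253.1  106.2] yaw 155.46 lin [-0.0004 -0.0001  0.0362] dr [-0.0002 -0.0026  0.0011] F [ 0.1 -0.1 -0.3] gap 40.4 grip 60.6
```

```bash
python3 -m creep '{"hand":[1,1,1,1,1,1,1,1,-0.4,-0.4,-0.4,-0.4,-0.4,-0.4,-0.4,-0.4,-0.4,-0.4],"linear":[[0,0,0.005],[0,0,0.012],[0,0,0.02],[0,0,0.028],[0,0,0.034],[0,0,0.037],[0,0,0.037],[0,0,0.037],[0,0,0.037],[0,0,0.037],[0,0,0.037],[0,0,0.025],[0,0,0.01],[0,0,-0.02],[0,0,-0.05],[0,0,-0.06],[0,0,-0.06],[0,0,-0.06]],"dr":[[0,0,0],[0,0,0],[0,0,0],[0,0,0],[0,0,0],[0,0,0],[0,0,0],[0,0,0],[0,0,0],[0,0,0],[0,0,0],[0,0,0],[0,0,0],[0,0,0],[0,0,0],[0,0,0],[0,0,0],[0,0,0]]}'
python3 - <<'E'
from h import *
import pickle
c=cam('wrist');pickle.dump(c,open('p3.pkl','wb'));u=proj(c,[[473.7,-252.7,60]])[0].astype(int);print(u)
cv2.imwrite('pics/p3.png',cv2.convertScaleAbs(cv2.resize(c['im'][u[1]-75:u[1]+75,u[0]-75:u[0]+75],None,fx=4,fy=4,interpolation=cv2.INTER_CUBIC),alpha=1.7))
plan(499,241,190,169)
E
```

```text
time: 15.8
tcp_pos: [475.3, -253.2, 168.0]
orientation: [0.212, 0.977, 0.0, 0.001]
force: [-0.2, -0.2, -0.3]
finger_gap: 59.8
grip_force: 0.0
[324 237]
t 15.85 tcp [ 474.6 -253.1  166.9] yaw 155.49 lin [ 0.1828  0.4597 -0.0227] dr [ 0.0005 -0.0014 -0.2358] F [-0.3 -0.2 -0. ] gap 59.8 grip 0.0
```

View pics/p3.png

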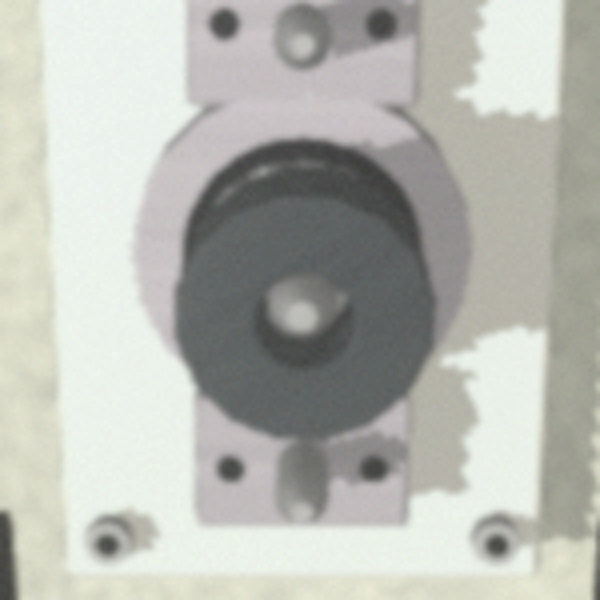

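The third disc lies flat and concentric. The post tip at about (300,316) is centred in the bore at (303,320), and the side of the stack shows above it. Next I'll go to the cover and measure it with the wrist camera.

```bash
python3 -m creep '{"hand":[-0.4,-0.4,-0.4,-0.4,-0.4,-0.4,-0.4,-0.4,-0.4,-0.4,-0.4,-0.4,-0.4,-0.4,-0.4,-0.4],"linear":[[0.007,0.018,-0.01],[0.02,0.05,-0.02],[0.035,0.085,-0.03],[0.049,0.122,-0.03],[0.063,0.159,-0.03],[0.077,0.196,-0.03],[0.091,0.233,-0.03],[0.106,0.27,-0.03],[0.121,0.307,-0.03],[0.136,0.344,-0.03],[0.151,0.381,-0.03],[0.166,0.415,-0.03],[0.178,0.445,-0.025],[0.184,0.459,-0.023],[0.184,0.459,-0.023],[0.184,0.459,-0.023]],"dr":[[0,0,0],[0,0,-0.02],[0,0,-0.05],[0,0,-0.08],[0,0,-0.1],[0,0,-0.12],[0,0,-0.15],[0,0,-0.18],[0,0,-0.2],[0,0,-0.22],[0,0,-0.236],[0,0,-0.236],[0,0,-0.236],[0,0,-0.236],[0,0,-0.236],[0,0,-0.236]]}'
python3 - <<'E'
from h import *
import pickle
c=cam('wrist');pickle.dump(c,open('c1.pkl','wb'));u=proj(c,[[497,241,40]])[0].astype(int);print(u-[80,90])
cv2.imwrite('pics/c1.png',cv2.convertScaleAbs(cv2.resize(c['im'][u[1]-90:u[1]+100,u[0]-80:u[0]+80],None,fx=3,fy=3,interpolation=cv2.INTER_CUBIC),alpha=1.4))
plan(497,241,190,169)
E
```

```text
time: 17.18
tcp_pos: [497.2, 240.4, 188.9]
orientation: [0.095, 0.995, -0.001, -0.002]
force: [-0.3, -0.2, 0.4]
finger_gap: 59.8
grip_force: 0.0
[245 134]
t 17.23 tcp [497.4 239.7 189.5] yaw 169.03 lin [ 0.0006  0.0012 -0.0005] dr [-0.0025 -0.0021  0.0006] F [ 0.7 -0.4  0.3] gap 59.5 grip 0.0
```

View pics/c1.png

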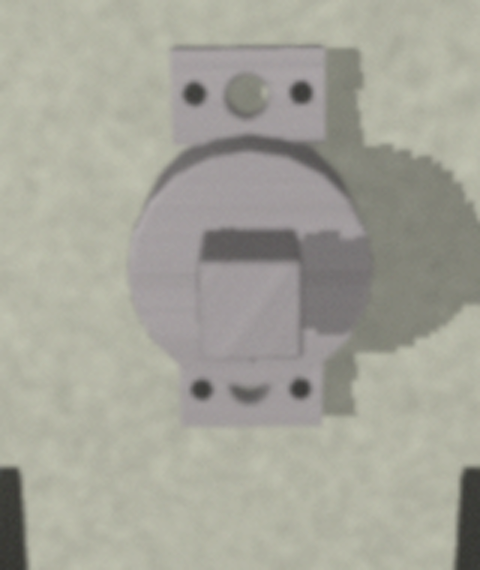

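The view shows the cover's ear screw holes at crop (194,93), (302,92), (202,389) and (300,388). The tang's top corners are at (197,262), (299,260), (301,357) and (200,358).

```bash
python3 - <<'E'
from h import *
import pickle
c=pickle.load(open('c1.pkl','rb'));T=pickle.load(open('top.pkl','rb'))
f=lambda L:(np.array(L,float)+.5)/3-.5+[245,134]
H=onplane(c,f([(194,93),(302,92),(202,389),(300,388)]),12);t=onplane(c,f([(197,262),(299,260),(301,357),(200,358)]),75)
d=H[0]+H[1]-H[2]-H[3];print('holes',H.mean(0).round(1),'len',np.linalg.norm(d)/2,'yaw',np.degrees(np.arctan2(d[1],d[0])))
print('tang',t.mean(0).round(1),[np.linalg.norm(t[i]-t[i-1]).round(1) for i in range(4)],'yaws',[np.degrees(np.arctan2(*(t[i]-t[j])[[1,0]])).round(1) for i,j in((0,3),(1,2))])
x,r=tri([(T,(163.8,283.3)),(c,f([(249.2,309.2)])[0])]);print('tang tri',x.round(1),np.round(r,1))
# tang top edges sizes imply height 75; plan grasp: TCP z so that tips clear bell top 41
ctr=(H.mean(0)+t.mean(0))/2;print(ctr)
plan(ctr[0],ctr[1],100,None)
E
```

```text
holes [497.3 243.   12. ] len 85.80941407061167 yaw 169.78504939407415
tang [496.8 242.7  75. ] [np.float64(22.9), np.float64(22.9), np.float64(23.1), np.float64(23.3)] yaws [np.float64(170.2), np.float64(171.1)]
tang tri [499.9 242.1  64.1] [0. 0.]
[497.04011089 242.8424111   43.5       ]
t 17.23 tcp [497.4 239.7 189.5] yaw 169.03 lin [0.0007 0.0033 0.0895] dr [-0.0025 -0.0021  0.    ] F [ 0.7 -0.4  0.3] gap 59.5 grip 0.0
```

The tang height is uncertain: the wrist+top triangulation gives 64 (top view biased), the text says 75. I'll take a second wrist view before grasping.

```bash
python3 -m creep '{"hand":[-0.4,-0.4,-0.4,-0.4,-0.4],"linear":[[-0.02,0.001,0.012],[-0.04,0.003,0.03],[-0.05,0.003,0.04],[-0.05,0.003,0.04],[-0.05,0.003,0.04]],"dr":[[0,0,-0.01],[0,0,-0.017],[0,0,-0.017],[0,0,-0.017],[0,0,-0.017]]}'
python3 - <<'E'
from h import *
import pickle
c=cam('wrist');pickle.dump(c,open('c2.pkl','wb'));u=proj(c,[[497,243,50]])[0].astype(int);o=[u[0]-90,max(u[1]-110,0)];print(o)
cv2.imwrite('pics/c2.png',cv2.convertScaleAbs(cv2.resize(c['im'][o[1]:o[1]+200,o[0]:o[0]+180],None,fx=3,fy=3,interpolation=cv2.INTER_CUBIC),alpha=1.4))
plan(497,242.9,90,170.2)
E
```

```text
time: 17.65
tcp_pos: [547.4, 232.3, 149.9]
orientation: [0.088, 0.996, -0.001, -0.001]
force: [0.1, 0.9, 0.1]
finger_gap: 59.7
grip_force: 0.0
[np.int64(237), np.int64(53)]
t 17.7 tcp [547.5 232.9 150.9] yaw 169.93 lin [0.0514 0.001  0.0609] dr [-0.0007 -0.0006 -0.0048] F [0.1 0.2 0. ] gap 59.7 grip 0.0
```

View pics/c2.png

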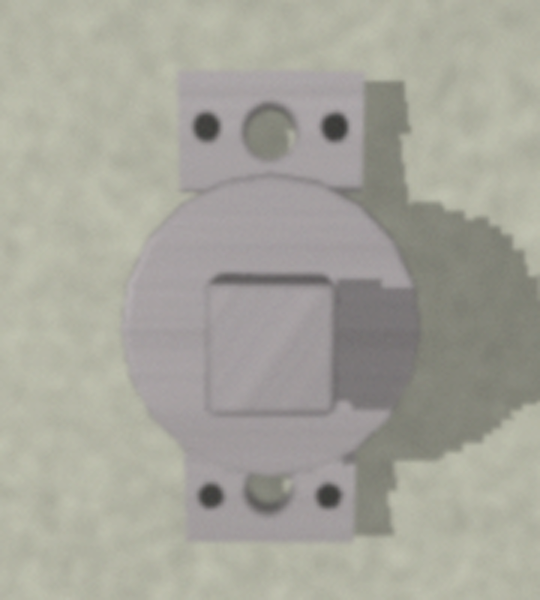

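In c2 the tang's top corners are (207,282), (333,280), (333,411), (207,413). The screw holes are (207,127), (335,127), (210,496), (329,496).

```bash
python3 - <<'E'
from h import *
import pickle
a=pickle.load(open('c1.pkl','rb'));b=pickle.load(open('c2.pkl','rb'))
f=lambda L,o:(np.array(L,float)+.5)/3-.5+o
A=f([(194,93),(302,92),(202,389),(300,388),(197,262),(299,260),(301,357),(200,358)],[245,134])
B=f([(207,127),(335,127),(210,496),(329,496),(207,282),(333,280),(333,411),(207,413)],[237,53])
X=np.array([tri([(a,p),(b,q)])[0] for p,q in zip(A,B)]);print(X.round(1))
print('holes',X[:4].mean(0).round(1),'tang',X[4:].mean(0).round(1))
d=X[0]+X[1]-X[2]-X[3];print('yaw',np.degrees(np.arctan2(d[1],d[0])),[np.degrees(np.arctan2(*(X[i]-X[j])[[1,0]])).round(1) for i,j in((4,7),(5,6))],[np.linalg.norm(X[4+i]-X[4+i-1]).round(1) for i in range(4)])
plan(497,243,90,170)
E
```

```text
[[452.6 236.2  10. ]
 [457.8 265.   10.6]
 [537.8 220.8   9.7]
 [542.9 249.6  10. ]
 [483.5 233.5  75.2]
 [487.1 255.8  76.2]
 [510.7 252.2  73.7]
 [507.3 228.9  71.3]]
holes [497.8 242.9  10.1] tang [497.1 242.6  74.1]
yaw 169.75032965307506 [np.float64(169.2), np.float64(171.3)] [np.float64(89.7), np.float64(22.6), np.float64(24.0), np.float64(23.6)]
t 17.7 tcp [547.5 232.9 150.9] yaw 169.93 lin [0.0515 0.0011 0.0609] dr [-0.0007 -0.0006 -0.0013] F [0.1 0.2 0. ] gap 59.7 grip 0.0
```

Two wrist views put the tang top at 74 (text 75), its centre at (497.3,242.8), yaw 170°. I'll go down to TCP z 59 and close.

```bash
python3 -m creep '{"hand":[-0.4,-0.4,-0.4,-0.4,-0.4,-0.4,-0.4,-0.4,-0.4],"linear":[[0.02,0,0],[0.045,0.001,0],[0.0515,0.001,0.01],[0.0515,0.001,0.03],[0.0515,0.001,0.06],[0.0515,0.001,0.08],[0.0515,0.001,0.09],[0.0515,0.001,0.092],[0.0515,0.001,0.092]],"dr":[[0,0,0],[0,0,0],[0,0,0],[0,0,0],[0,0,0],[0,0,0],[0,0,0],[0,0,0],[0,0,0]]}'
python3 -c "
from h import *
plan(497.3,242.8,59,170)"
```

```text
time: 18.45
tcp_pos: [497.3, 244.1, 59.4]
orientation: [0.087, 0.996, 0.0, 0.0]
force: [-0.5, -0.3, 0.5]
finger_gap: 59.9
grip_force: 0.0
t 18.45 tcp [497.3 244.1  59.4] yaw 170.05 lin [-0.0002 -0.0013  0.0004] dr [0.0002 0.0005 0.0008] F [-0.5 -0.3  0.5] gap 59.9 grip 0.0
```

```bash
python3 -m creep '{"hand":[1,1,1,1,1,1,1,1,1,1,1,1,1,1,1,1],"linear":[[0,-0.001,0],[0,-0.001,0],[0,-0.001,0],[0,-0.001,0],[0,-0.001,0],[0,-0.001,0],[0,-0.001,0],[0,-0.001,0],[0,-0.001,-0.004],[0,-0.001,-0.015],[0,-0.001,-0.04],[0,-0.001,-0.07],[0,-0.001,-0.1],[0,-0.001,-0.11],[0,-0.001,-0.11],[0,-0.001,-0.11]],"dr":[[0,0,0],[0,0,0],[0,0,0],[0,0,0],[0,0,0],[0,0,0],[0,0,0],[0,0,0],[0,0,0],[0,0,0],[0,0,0],[0,0,0],[0,0,0],[0,0,0],[0,0,0],[0,0,0]]}'
python3 - <<'E'
from h import *
import pickle
c=cam('wrist');pickle.dump(c,open('h1.pkl','wb'))
s=c['s'];Rt=R.from_quat(s['orientation'])
u=proj(c,[s['tcp_pos']+Rt.apply([43,0,47])])[0];print('pred upper hole',u)
# dark screw holes on the +x ear
x0,y0=max(int(u[0])-60,0),max(int(u[1])-60,0);g=c['im'].max(2)[y0:y0+120,x0:x0+120]
m=(g<70).astype(np.uint8)
for k in cv2.findContours(m,cv2.RETR_LIST,cv2.CHAIN_APPROX_NONE)[0]:
    if 40<cv2.contourArea(k)<600:
        e=cv2.fitEllipse(k);p=np.array(e[0])+[x0,y0];print(p.round(1),np.round(e[1],1),Rt.inv().apply(onplane(c,[p],s['tcp_pos'][2]-47)[0]-s['tcp_pos']).round(1))
plan(474.5,-253.2,165,155.4)
E
```

```text
time: 19.78
tcp_pos: [496.1, 242.6, 167.8]
orientation: [0.087, 0.996, -0.0, -0.001]
force: [-0.4, -0.5, -3.1]
finger_gap: 23.0
grip_force: 59.5
pred upper hole [323.82662551 193.02167328]
[359.5 232.8] [12.5 46.4] [23.2 17.5 47. ]
[354.5 192.4] [10.6 11.1] [43.3 14.6 47.1]
[294.4 192.2] [10.8 10.8] [ 43.4 -14.   47.1]
t 19.83 tcp [495.6 242.2 166.8] yaw 169.97 lin [-0.0655 -0.4915  0.0027] dr [-0.0028 -0.003   0.2543] F [ 0.  -0.5 -3.7] gap 22.8 grip 59.5
```

The cover is held: gap 23, grip 60 N, about -3.5 N of weight. Its screw holes appear at tool (43.3,14.6) and (43.4,-14.0), so it's centred and square in the grip. I'll carry it over the clutch.

```bash
python3 -m creep '{"hand":[1,1,1,1,1,1,1,1,1,1,1,1,1,1,1,1,1,1,1],"linear":[[-0.002,-0.012,0],[-0.005,-0.037,0],[-0.009,-0.07,0],[-0.014,-0.105,0],[-0.019,-0.14,0],[-0.023,-0.175,0],[-0.028,-0.21,0],[-0.033,-0.245,0],[-0.037,-0.28,0],[-0.042,-0.315,0],[-0.046,-0.35,0],[-0.051,-0.385,0],[-0.055,-0.42,0],[-0.06,-0.45,0],[-0.063,-0.475,0],[-0.065,-0.488,0],[-0.065,-0.4915,0],[-0.065,-0.4915,0],[-0.065,-0.4915,0]],"dr":[[0,0,0],[0,0,0.02],[0,0,0.04],[0,0,0.06],[0,0,0.08],[0,0,0.1],[0,0,0.12],[0,0,0.14],[0,0,0.16],[0,0,0.18],[0,0,0.2],[0,0,0.22],[0,0,0.24],[0,0,0.25],[0,0,0.254],[0,0,0.254],[0,0,0.254],[0,0,0.254],[0,0,0.254]]}'
python3 -c "
from h import *
plan(473.9,-253.1,145,155.4)"
```

```text
time: 21.42
tcp_pos: [474.8, -251.9, 167.4]
orientation: [0.213, 0.977, 0.0, -0.002]
force: [-0.0, -0.4, -2.9]
finger_gap: 23.0
grip_force: 59.6
t 21.42 tcp [ 474.8 -251.9  167.4] yaw 155.43 lin [ 0.0003 -0.0014  0.0224] dr [-0.0002 -0.003   0.0006] F [-0.  -0.4 -2.9] gap 23.0 grip 59.6
```

```bash
python3 -m creep '{"hand":[1,1,1,1,1,1,1,1],"linear":[[0,-0.0014,0.008],[0,-0.0014,0.018],[0,-0.0014,0.028],[0,-0.0014,0.036],[0,-0.0014,0.042],[0,-0.0014,0.046],[0,-0.0014,0.046],[0,-0.0014,0.046]],"dr":[[0,0.0,0],[0,0,0],[0,0,0],[0,0,0],[0,0,0],[0,0,0],[0,0,0],[0,0,0]]}'
python3 -c "
from h import *
plan(473.9,-253.1,113,155.4)
c=cam('wrist');s=c['s'];Rt=R.from_quat(s['orientation'])
cv2.imwrite('pics/a1.png',c['im'])
print(proj(c,[s['tcp_pos']+Rt.apply([42.4,0.3,47]),[474-.909*42,-252.7+.416*42,52]]))
plan(473.9,-253.1,113,155.4)"
```

```text
time: 22.08
tcp_pos: [475.4, -253.6, 122.7]
orientation: [0.212, 0.977, -0.0, -0.0]
force: [0.2, -0.2, -1.9]
finger_gap: 23.3
grip_force: 59.6
t 22.08 tcp [ 475.4 -253.6  122.7] yaw 155.48 lin [ 0.0015 -0.0002  0.0097] dr [-0.0002 -0.0002  0.0015] F [ 0.2 -0.2 -1.9] gap 23.3 grip 59.6
[[325.05831184 194.47250167]
 [325.01420122 184.20939611]]
t 22.13 tcp [ 475.6 -253.7  123. ] yaw 155.48 lin [ 0.0018 -0.0002  0.01  ] dr [-0.0001  0.0006  0.0014] F [-0.3 -0.5 -2.9] gap 23.3 grip 59.6
```

```bash
python3 -m creep '{"hand":[1,1,1,1,1,1,1,1],"linear":[[0.001,0,0.003],[0.0015,0,0.007],[0.0015,0,0.011],[0.0015,0,0.014],[0.0015,0,0.017],[0.0015,0,0.019],[0.0015,0,0.02],[0.0015,0,0.02]],"dr":[[0,0.0,0],[0,0,0],[0,0,0],[0,0,0],[0,0,0],[0,0,0],[0,0,0],[0,0,0]]}'
python3 -c "
from h import *
plan(473.9,-253.1,95,155.4);print(arm.read_state()['wrist_torque'])"
```

```text
time: 22.8
tcp_pos: [473.8, -253.0, 102.5]
orientation: [0.212, 0.977, -0.0, -0.0]
force: [-0.3, -0.3, -2.9]
finger_gap: 23.1
grip_force: 59.6
t 22.8 tcp [ 473.8 -253.   102.5] yaw 155.47 lin [-0.0002 -0.0001  0.0075] dr [-0.0001 -0.0005  0.0012] F [-0.3 -0.3 -2.9] gap 23.1 grip 59.6
[ 0.05712646 -0.00925536 -0.01415213]
```

The dowels are in the holes with no contact force. I'll keep going down to the spring.

```bash
python3 -m creep '{"hand":[1,1,1,1,1,1,1,1,1,1],"linear":[[0,0,0.002],[0,0,0.004],[0,0,0.006],[0,0,0.008],[0,0,0.009],[0,0,0.010],[0,0,0.011],[0,0,0.011],[0,0,0.011],[0,0,0.011]],"dr":[[0,0.0,0],[0,0,0],[0,0,0],[0,0,0],[0,0,0],[0,0,0],[0,0,0],[0,0,0],[0,0,0],[0,0,0]]}'
python3 -c "
from h import *
plan(473.9,-253.1,88,155.4);print(arm.read_state()['wrist_torque'])"
```

```text
time: 23.63
tcp_pos: [474.0, -253.0, 92.7]
orientation: [0.212, 0.977, -0.0, 0.0]
force: [-2.0, 1.8, 4.9]
finger_gap: 23.0
grip_force: 60.8
t 23.63 tcp [ 474.  -253.    92.7] yaw 155.48 lin [ 0.     -0.0001  0.0047] dr [-0.      0.0006  0.0014] F [-2.   1.8  4.9] gap 23.0 grip 60.8
[ 0.73727127  0.63900637 -0.04548306]
```

The spring is engaged: 4.9 N plus about 3.5 N of weight is roughly the 8 N preload. I'll press on in small steps.

```bash
python3 -m creep '{"hand":[1,1,1,1,1,1,1],"linear":[[0,0,0.001],[0,0,0.002],[0,0,0.003],[0,0,0.0035],[0,0,0.004],[0,0,0.004],[0,0,0.004]],"dr":[[0,0.0,0],[0,0,0],[0,0,0],[0,0,0],[0,0,0],[0,0,0],[0,0,0]]}'
python3 -c "
from h import *
plan(473.9,-253.1,88,155.4);print(arm.read_state()['wrist_torque'])"
```

```text
time: 24.22
tcp_pos: [474.0, -253.0, 90.2]
orientation: [0.212, 0.977, -0.0, 0.0]
force: [-4.8, 3.3, 14.8]
finger_gap: 22.9
grip_force: 61.9
t 24.22 tcp [ 474.  -253.    90.2] yaw 155.51 lin [ 0.     -0.0001  0.0022] dr [-0.0003  0.001   0.0019] F [-4.8  3.3 14.8] gap 22.9 grip 61.9
[ 1.34434948  1.4052742  -0.07128811]
```

A side force of about 6 N along +tool x suggests slight binding, so I'll ease over that way and go on.

```bash
python3 -m creep '{"hand":[1,1,1,1,1,1],"linear":[[0.0005,0,0],[0.001,0,0],[0.001,0,0],[0.001,0,0.001],[0.001,0,0.001],[0.001,0,0.001]],"dr":[[0,0.0,0],[0,0,0],[0,0,0],[0,0,0],[0,0,0],[0,0,0]]}'
python3 -c "
from h import *
plan(473.9,-253.1,88,155.4);print(arm.read_state()['wrist_torque'])
c=cam('wrist');s=c['s'];Rt=R.from_quat(s['orientation'])
m=(c['im'].max(2)[150:240,270:380]<70).astype(np.uint8)
for k in cv2.findContours(m,cv2.RETR_LIST,cv2.CHAIN_APPROX_NONE)[0]:
    if 40<cv2.contourArea(k)<600:
        e=cv2.fitEllipse(k);p=np.array(e[0])+[270,150];print(p.round(1),np.round(e[1],1),Rt.inv().apply(onplane(c,[p],s['tcp_pos'][2]-47)[0]-s['tcp_pos']).round(1))"
```

```text
time: 24.72
tcp_pos: [473.9, -253.0, 90.2]
orientation: [0.212, 0.977, -0.001, 0.002]
force: [-3.9, 4.5, 17.9]
finger_gap: 22.9
grip_force: 62.4
t 24.72 tcp [ 473.9 -253.    90.2] yaw 155.53 lin [ 0.     -0.0001  0.0022] dr [-0.0004  0.0033  0.0023] F [-3.9  4.5 17.9] gap 22.9 grip 62.4
[ 1.35648313  1.44098948 -0.02485089]
[349.2 227.9] [14.7 51.4] [25.9 12.1 46.9]
[355.  192.2] [10.6 10.9] [43.5 14.6 46.9]
[294.8 192. ] [10.6 10.6] [ 43.6 -14.1  46.9]
```

```bash
python3 -m creep '{"hand":[1,1,1,1,1,1,1,1],"linear":[[0.0005,-0.0005,0.001],[0.001,-0.001,0.002],[0.001,-0.001,0.003],[0.001,-0.001,0.003],[0.001,-0.001,0.003],[0.001,-0.001,0.003],[0.001,-0.001,0.003],[0.001,-0.001,0.003]],"dr":[[0,0.0,0],[0,0,0],[0,0,0],[0,0,0],[0,0,0],[0,0,0],[0,0,0],[0,0,0]]}'
python3 -c "
from h import *
import pickle
plan(473.9,-253.1,88,155.4);print(arm.read_state()['wrist_torque'])
for n in ('top','scene','wrist'):
    pickle.dump(cam(n),open('e_'+n+'.pkl','wb'))
plan(473.9,-253.1,88,155.4)
"
```

```text
time: 25.43
tcp_pos: [473.9, -253.1, 90.1]
orientation: [0.211, 0.977, -0.0, 0.003]
force: [-6.7, 10.4, 32.8]
finger_gap: 22.7
grip_force: 64.7
t 25.43 tcp [ 473.9 -253.1   90.1] yaw 155.59 lin [-0.      0.      0.0021] dr [0.0003 0.0063 0.0033] F [-6.7 10.4 32.8] gap 22.7 grip 64.7
[ 3.35203186  2.3280178  -0.11349177]
t 25.58 tcp [ 473.8 -253.1   90.1] yaw 155.58 lin [-0.      0.0001  0.0021] dr [0.0004 0.0063 0.0032] F [-8.5 10.6 34.3] gap 22.7 grip 64.7
```

It's a firm stop at TCP z 90.1, and I need to know whether that is closure or a jam. I'll back off in steps and read force against height to see the spring's travel.

```bash
r(){ grep -E "tcp_pos|^force" | tr '\n' ' '; echo; }
python3 -m creep '{"hand":[1,1,1,1],"linear":[[-0.001,0.001,-0.002],[-0.001,0.001,-0.004],[-0.001,0.001,-0.004],[-0.001,0.001,-0.004]],"dr":[[0,0,0],[0,0,0],[0,0,0],[0,0,0]]}' | r
python3 -m creep '{"hand":[1,1,1,1],"linear":[[0,0,-0.001],[0,0,-0.002],[0,0,-0.002],[0,0,-0.002]],"dr":[[0,0,0],[0,0,0],[0,0,0],[0,0,0]]}' | r
python3 -m creep '{"hand":[1,1,1,1],"linear":[[0,0,-0.001],[0,0,-0.0015],[0,0,-0.0015],[0,0,-0.0015]],"dr":[[0,0,0],[0,0,0],[0,0,0],[0,0,0]]}' | r
python3 -m creep '{"hand":[1,1,1,1],"linear":[[0,0,-0.001],[0,0,-0.0015],[0,0,-0.0015],[0,0,-0.0015]],"dr":[[0,0,0],[0,0,0],[0,0,0],[0,0,0]]}' | r
python3 -m creep '{"hand":[1,1,1,1],"linear":[[0,0,-0.001],[0,0,-0.0015],[0,0,-0.0015],[0,0,-0.0015]],"dr":[[0,0,0],[0,0,0],[0,0,0],[0,0,0]]}' | r
python3 -m creep '{"hand":[1,1,1,1],"linear":[[0,0,-0.001],[0,0,-0.0015],[0,0,-0.0015],[0,0,-0.0015]],"dr":[[0,0,0],[0,0,0],[0,0,0],[0,0,0]]}' | r
```

```text
tcp_pos: [474.0, -253.0, 90.2] force: [-3.6, 2.1, 11.0] 
tcp_pos: [473.9, -252.9, 91.4] force: [-1.4, 1.9, 6.9] 
tcp_pos: [473.9, -252.9, 92.7] force: [-1.8, 0.7, 5.2] 
tcp_pos: [473.9, -252.9, 93.5] force: [0.1, -0.4, 3.9] 
tcp_pos: [473.8, -252.8, 94.6] force: [0.9, -1.0, 3.4] 
tcp_pos: [472.9, -252.4, 95.2] force: [3.2, -1.5, -2.7]
```

The spring travel runs from 95.1 (free) to 90.1 (hard stop), which is exactly the 5 mm for three discs closed. I'll press shut again to about 20 N.

```bash
python3 -m creep '{"hand":[1,1,1,1,1,1,1,1,1,1,1,1],"linear":[[0,0,0.0015],[0,0,0.003],[0,0,0.0045],[0,0,0.006],[0,0,0.007],[0,0,0.008],[0,0,0.009],[0,0,0.01],[0,0,0.01],[0,0,0.01],[0,0,0.01],[0,0,0.01]],"dr":[[0,0,0],[0,0,0],[0,0,0],[0,0,0],[0,0,0],[0,0,0],[0,0,0],[0,0,0],[0,0,0],[0,0,0],[0,0,0],[0,0,0]]}'
python3 - <<'E'
from h import *
import pickle
plan(473.9,-253.1,88,155.4)
for i in range(3): c=cam('wrist')
S=cam('scene');T=cam('top')
for n,v,pts in(('top',T,[(334,201),(273,244),(333,259),(332,316)]),('scene',S,[(328,284),(343,238),(296,255),(268,228)])):
    print(n,'dark px at disc sites',[int((v['im'].max(2)[y-9:y+9,x-9:x+9]<62).sum()) for x,y in pts])
plan(473.9,-253.1,88,155.4)
E
```

```text
time: 28.58
tcp_pos: [472.9, -252.6, 90.1]
orientation: [0.212, 0.977, -0.0, 0.001]
force: [-7.0, 6.4, 26.4]
finger_gap: 23.0
grip_force: 63.8
t 28.58 tcp [ 472.9 -252.6   90.1] yaw 155.53 lin [-0.0011 -0.0001  0.0021] dr [-0.0006  0.0012  0.0022] F [-7.   6.4 26.4] gap 23.0 grip 63.8
top dark px at disc sites [0, 261, 164, 26]
scene dark px at disc sites [0, 188, 0, 0]
t 28.83 tcp [ 472.9 -252.6   90.1] yaw 155.53 lin [-0.0011 -0.0001  0.0021] dr [-0.0006  0.0011  0.0023] F [-6.8  5.9 27.5] gap 23.4 grip 63.8
```

It's shut at 90.1 with a steady push of about 27 N and the grip held. The scene view shows the fourth disc on the bench and the other three sites empty. I'm handing in.

```bash
python3 -c "
from plant import arm
print(arm.close_job())"
```

```text
the job is handed in; nothing more can be done
None
```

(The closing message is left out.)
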